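# Seat the lid of a dose-cup stack in the hand press and keep it pressed

### The job

The stack of dose cups now in the hand press is finished; the one in the blue carrier whose red lid still stands up, the tallest there, is not. Swap the two, so that the finished stack stands upright in the carrier pocket the other came from and the unfinished one in the nest of the press, and leave the other stacks and the empty cups where they are. Then swing the press lever down until its pointer is in the green band, the lever level, but not on into the red: this pushes the lid fully home, and the return spring lifts the lever when it is let go, so finish while still holding the lever there.

Things in the scene. Friction and masses are not known exactly. Their poses are not given: they have to be found in the camera images.
- press: fixed grey hand press: base 188 x 120 mm, 14 mm high, bolt heads to 18 mm. Origin on the desk under the nest's centre; x points from the nest to the pivot column. The column spans x = 78 to 126 mm, y = -38 to 38 mm, 122 mm high; a thin sector plate on its +y side reaches to x = 38 mm. With the lever at rest nothing hangs over the nest; a gripper there should close along the press's y axis
- nest (a point): centre of the floor of the nest, 14 mm above the desk: a stack stands on this floor inside an aluminium ring 13 mm high above the floor, 64 mm wide inside at the floor and flared to 75 mm at its mouth
- pivot (a point): axis of the press lever at mid-width: 100 mm from the nest's centre (press x = +100 mm, y = 0), 105 mm above the desk; the hinge axis is the press's y axis
- press_lever (a joint): angle of the lever, rad. 0 = at rest, leaning 0.30 back beyond upright; grows as its grip swings up and over (to the press's -x), then down; 1.87 = level. Green band 1.81 to 1.93 (level within 0.06), red beyond; stop at 2.02. A return spring (0.1 N m at rest, 0.6 at level) lifts it back to 0. The foot meets the lid between about 1.65 and 1.8; holding it level takes about 8 N at the grip
- lever_grip (a point): centre of the lever's black round grip, 26 mm thick, 72 mm long. The lever is cranked: the grip lies 175 mm along it and 30 mm to its upper side from the pivot, so it is 135 mm above the desk with the lever level, 263 mm at rest. It can be pinched across the press's y axis with the tool pointing down, and turns between the fingers as the lever swings. The point's z axis points out along the lever
- press_foot: rubber foot, 37 mm across, on a spring plunger through the lever, 100 mm from the pivot; it stands out 40 mm from the lever's centre line and gives way up to 22 mm (4 N to start, 0.7 N per mm). With the lever in the green band it presses the lid with about 6 to 15 N
- carrier: blue carrier plate, fixed, 92 x 285 mm, 18 mm high, three round pockets in a row along its y axis; small wire grips at both ends, up to 38 mm high. Origin on the desk under its centre
- pocket_0 (a point): centre of the floor of a carrier pocket, 6 mm above the desk: 64 mm across, 72 mm at its chamfered mouth, 12 mm deep, at y = -85 mm of the carrier. Every pocket holds one stack at the start
- pocket_1 (a point): centre of the floor of a carrier pocket, 6 mm above the desk: 64 mm across, 72 mm at its chamfered mouth, 12 mm deep, at y = 0 mm of the carrier. Every pocket holds one stack at the start
- pocket_2 (a point): centre of the floor of a carrier pocket, 6 mm above the desk: 64 mm across, 72 mm at its chamfered mouth, 12 mm deep, at y = 85 mm of the carrier. Every pocket holds one stack at the start
- open_stack: the unfinished stack, in one of the carrier's pockets: round stack of dose cups, green, white and red from below, up to 66 mm across, 55 mm near its foot; origin at the centre of its underside, z up. Its red lid stands up by 8 to 14 mm, so it is the tallest stack; lid top 90 mm above the foot when home. About 40 g; grip it round the white and red cups, 50 to 80 mm above its foot, 60 to 64 mm wide
- open_stack_lid (a joint): how far the lid of the unfinished stack stands up above home, m; 0 = fully home. It slides with 1.5 N of friction and stays where it is left
- done_stack: the finished stack, in the press's nest at the start: round stack of dose cups, green, white and red from below, up to 66 mm across, 55 mm near its foot; origin at the centre of its underside, z up. Its lid is fixed, top at 92 mm, 66 mm across from 79 mm up
- stack_b: finished stack in another pocket of the carrier, to stay there: round stack of dose cups, green, white and red from below, up to 66 mm across, 55 mm near its foot; origin at the centre of its underside, z up, 93 mm high
- stack_c: finished stack in the third pocket of the carrier, to stay there: round stack of dose cups, green, white and red from below, up to 66 mm across, 55 mm near its foot; origin at the centre of its underside, z up, 92 mm high
- green_cup: empty green dose cup with a finger tab standing on the desk behind the carrier, 62 mm across, 44 mm high; leave alone
- spare_cup: empty white dose cup standing on the desk behind the carrier, 62 mm across, 40 mm high; leave alone
Not all that is in view belongs to the job. Leave any yellow look-alike of the open_stack alone.

How it is judged:
By the outcome, as a careful person would: the job done as asked, in the order asked, and still so for the second after the job is handed in, while the arm keeps its last pose, push and grip.
It also fails if it takes over 72 s, if anything falls off the work surface, if the arm or the gripper's body presses on something with over 40 N, if the wrist force passes 120 N, or if a joint passes its speed limit or range.

### The arm

A 7-joint arm with a two-finger parallel gripper is mounted at the origin on a cart in front of the work surface, level with it; the furniture and walls round the work are solid. World frame = base frame: x ahead of the robot, y to its left, z up, the work surface at z = 0. Lengths are in m, angles in rad, forces in N, time in s.
With the tool pointing down it reaches from about 0.4 to 0.85 m from the base axis. Payload 4.5 kg.
Tool frame: the origin (TCP) lies between the finger pads, 19 mm behind the fingertips; this is the grasp point; z points along the fingers, y is the line along which they close (so a half turn about z gives the same grasp; the last joint's range is limited). The gripper opens to 88 mm and grips with 3 to 60 N. Pads are 18 mm wide; open, the fingers measure 123 mm over their backs; the gripper's body (75 mm by 187 mm) begins 45 mm behind the grasp point.
Start: joints at [1.333, 0.689, -0.195, 1.565, 0.157, 0.902, -0.215], TCP at [0.168, -0.602, 0.257] pointing down, gripper open.
Joint ranges: [-3.01, 3.01], [-0.46, 2.08], [-1.47, 1.51], [0.13, 2.56], [-1, 4.14], [0.04, 2.09], [-2.66, 2.66]. Speed limits (rad/s): [2.57, 2.57, 3.14, 3.14, 3.14, 3.14, 3.14].

### API

Orientations are given as a unit quaternion [x, y, z, w].
In Python, from plant import get_state, snapshot, camera_params, finish_job gives the robot as it stands.
- The arm moves only by the shell command python3 -m handwheel FILE [FORCE], which reads ROWS from the file FILE. ROWS is a JSON list of rows, 1 to 10 of them, each written [opening, [dx, dy, dz], [rx, ry, rz]]: the opening from 0.0 (shut) to 1.0 (fully open), then dx, dy, dz in normalised numbers (1 is 0.5 m), then a rotation vector rx, ry, rz in parts of the range, where 1.0 means pi/2 rad; each row is the pose to reach, as a shift and turn from the pose commanded when the command began, along the tool's axes at that moment; what a row does not reach only later rows make up. A row lasts 1/10 s, in which the tool goes at most 0.05 m and 0.15 rad, less where a joint would pass 70% of its speed; a pose out of reach is approached as far as the arm can. The fingers move at their own pace and stop on an object; FORCE is the grip in N (left out, the last holds). Time passes only in rows, so rows that do not move let the fingers close. It prints the time, the measured TCP pose, the force, the opening and the grip force at its end. No shift or turn number may pass 1 either way. Input that does not fit is refused with a message, and nothing moves.
- get_state(): the state, without advancing time (a new reading comes with each control period).
- snapshot(name): name is "scene" or "top" or "wrist"; returns (picture, depth): 400x640x3 uint8, red, green, blue; 400x640 float32, m along the optical axis (not along the pixel's ray), 0 where there is no reading.
- camera_params(name): a dict with "fx", "fy", "cx", "cy" (pixels), "rvec" (rotation vector, rad) and "tvec" (3), from world to camera coordinates, as OpenCV has them. Camera axes: x right, y down, z forward; pixel columns grow to the right and rows downward; lengths in m; the calibration is good to about 2 mm. The wrist camera is an equidistant fisheye: a pixel r from the principal point sees the ray r / f radians off the axis. A picture is of the moment at which its call begins: read the wrist's pose just before it. camera_params takes no time and is no camera call; for the wrist camera it gives the pose at the moment of the call.
- finish_job(): hands the job in; it is judged then, once.
The state is a dict: "clock": time; "q": joint angles; "qd": joint speeds; "joint_torque": joint torques, N m; "tool_pos": TCP position; "eef_rot": TCP orientation; "contact_force": force on the tool from outside, world axes, zero at the start; "moment": the same for the moment, N m; "opening": opening from 0.0 (shut) to 1.0 (fully open); "finger_force": force on a finger pad.
Only numpy, scipy, OpenCV 4.12 (cv2) and the standard library are available. Lean on these libraries where they do the work, as an engineer would, in place of code of your own. Each camera call takes 0.05 s, during which the arm holds its last target. There are 200 camera calls.

## Working session

There is one attempt and no reset: what is moved stays moved. The work goes in short steps, Python scripts to look and compute and a shell command to move; the robot and the scene stay as the last step left them, time stands still between calls to the robot, and variables do not carry over. Pictures are saved under pics/ and viewed, at most 10 in all, crops included, and the job is handed in when it is done.

```bash
mkdir -p pics; ls; cat > h.py <<'E'
import numpy as np, cv2
from plant import get_state, snapshot, camera_params, finish_job
from scipy.spatial.transform import Rotation as R
def cam(n):
    p=camera_params(n); return p, R.from_rotvec(p["rvec"]).as_matrix(), np.array(p["tvec"])
def cloud(n,d):
    p,Rm,t=cam(n); v,u=np.mgrid[:400,:640]
    c=np.stack([(u-p["cx"])/p["fx"]*d,(v-p["cy"])/p["fy"]*d,d],-1)
    return (c-t)@Rm   # world
def save(n,img): cv2.imwrite(f"pics/{n}.png",cv2.cvtColor(img,cv2.COLOR_RGB2BGR))
E
python3 - <<'E'
from h import *
s=get_state(); print(s)
for n in("scene","top"):
    i,d=snapshot(n); save(n,i); np.savez(n,i=i,d=d); print(n,camera_params(n))
E
```

```text
pics
{'clock': 0.0, 'q': array([ 1.33282204,  0.6900169 , -0.1945095 ,  1.56635811,  0.15731162,
        0.90247516, -0.21510988]), 'qd': array([ 0.00098102,  0.00253148,  0.00084822, -0.00041958,  0.0002039 ,
        0.00024505, -0.00173678]), 'joint_torque': array([-1.71704869e-03, -5.27562511e+01, -1.26700256e+00, -1.53428096e+01,
       -5.25783061e-02,  6.57499928e-03,  1.73470908e-04]), 'tool_pos': array([ 0.16756428, -0.60149312,  0.25658559]), 'eef_rot': array([ 9.90775690e-01,  1.35508904e-01, -1.95891859e-04, -9.11544767e-04]), 'contact_force': array([ 0.73154226, -0.07261844, -0.42374872]), 'moment': array([ 0.00867795, -0.00485031, -0.03318005]), 'finger_force': 0.0, 'opening': 1.001783475968429}
scene {'fx': 436.3557108408066, 'fy': 436.3557108408066, 'cx': 332.59536318385176, 'cy': 194.87221186263994, 'rvec': array([ 1.80809165, -1.00774961,  0.62814324]), 'tvec': array([-0.31055089,  0.27343457,  0.95563103])}
top {'fx': 474.3030109301744, 'fy': 474.3030109301744, 'cx': 318.0728490488155, 'cy': 200.335335835361, 'rvec': array([ 2.1855204 , -2.13244757,  0.12191771]), 'tvec': array([-0.10244895,  0.41348885,  1.42456832])}
```

View pics/scene.png

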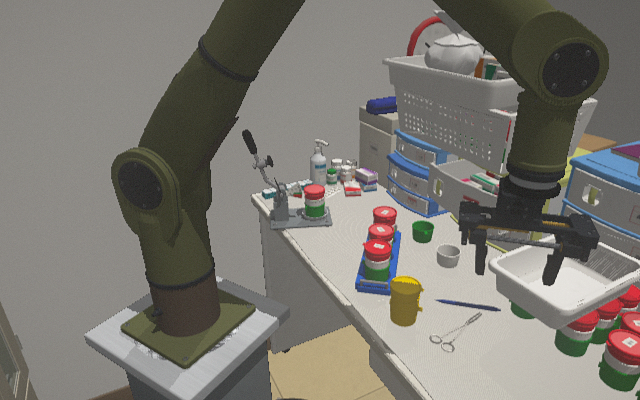

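View pics/top.png

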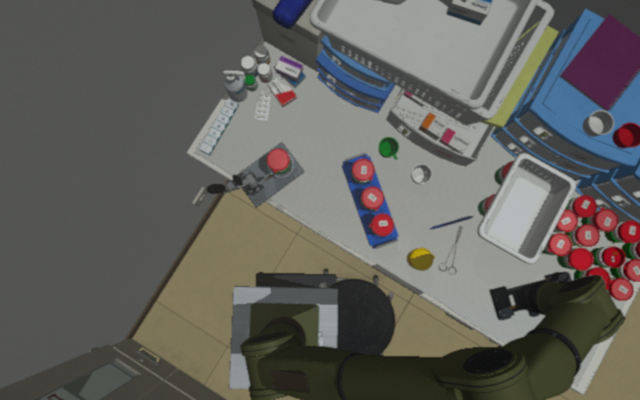

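Scene and top views: the press holds a stack at top (278,160). The carrier stacks are at (362,170), (372,197) and (382,225). Candidates for the open stack are those three. The press stack, the yellow look-alike at (420,259) and the stacks in the right group (580,230) are not candidates. Next I measure lid heights and centres.

```bash
python3 - <<'E'
from h import *
for n in("top","scene"):
    z=np.load(n+".npz"); i,d=z["i"],z["d"]; P=cloud(n,d); hsv=cv2.cvtColor(i,cv2.COLOR_RGB2HSV)
    h,s,v=cv2.split(hsv)
    red=(((h<8)|(h>172))&(s>120)&(v>90)).astype(np.uint8)
    k,l,st,c=cv2.connectedComponentsWithStats(red)
    for j in range(1,k):
        if st[j,4]<60: continue
        m=(l==j)&(d>0); q=P[m]
        if len(q)<20 or q[:,2].max()<.05 : continue
        zt=np.percentile(q[:,2],80)
        # top face: fill component's hull, pixels close to top height
        hull=cv2.convexHull(np.argwhere(l==j)[:,::-1].astype(np.int32)); M=np.zeros_like(red); cv2.fillConvexPoly(M,hull,1)
        t=(M>0)&(d>0)&(abs(P[...,2]-zt)<.005); 
        c2,r=cv2.minEnclosingCircle(P[t][:,:2].astype(np.float32)) if t.sum()>5 else((0,0),0)
        print(n,c[j].round(),st[j,4],"zt %.4f"%zt,"med",np.median(P[t],0).round(4),"circ",np.round(c2,4),round(r,4))
    blue=((h>105)&(h<125)&(s>150)&(v>60)).astype(np.uint8)
    k,l,st,c=cv2.connectedComponentsWithStats(blue)
    for j in range(1,k):
        if st[j,4]<300: continue
        q=P[(l==j)&(d>0)]; q=q[(q[:,2]>.008)&(q[:,2]<.03)]
        if len(q)>100:
            (a,b,an)=cv2.minAreaRect(q[:,:2].astype(np.float32)*1000); print(n,"blue",c[j].round(),a,b,an,np.median(q[:,2]))
i=np.load("top.npz")["i"][130:250,180:410]; j=np.load("scene.npz")["i"][120:300,220:450]
a=cv2.resize(i,None,fx=2.4,fy=2.4,interpolation=2); b=cv2.resize(j,None,fx=1.65,fy=1.65,interpolation=2)
o=np.zeros((590,560,3),np.uint8); o[:a.shape[0],:a.shape[1]]=a; o[290:290+b.shape[0],:b.shape[1]]=b; save("crop",o)
E
```

```text
top [625. 136.] 209 zt 0.3039 med [ 0.5655 -0.8636  0.3007] circ [ 0.5629 -0.859 ] 0.0245
top [278. 160.] 403 zt 0.1086 med [0.5229 0.0265 0.107 ] circ [0.5212 0.0266] 0.0342
top [362. 169.] 300 zt 0.1071 med [ 0.4987 -0.221   0.1052] circ [ 0.4988 -0.2212] 0.0331
top [372. 198.] 315 zt 0.0990 med [ 0.4193 -0.2503  0.0973] circ [ 0.4185 -0.2498] 0.0324
top [578. 213.] 608 zt 0.0929 med [ 0.3887 -0.8427  0.0911] circ [ 0.3896 -0.8406] 0.0689
top [606. 219.] 339 zt 0.0927 med [ 0.3715 -0.9278  0.0911] circ [ 0.3735 -0.9272] 0.0353
top [381. 225.] 334 zt 0.0987 med [ 0.3423 -0.2781  0.097 ] circ [ 0.3428 -0.2771] 0.0337
top [630. 232.] 329 zt 0.0928 med [ 0.3384 -0.9962  0.091 ] circ [ 0.3377 -0.9981] 0.0345
top [587. 235.] 339 zt 0.0926 med [ 0.3262 -0.8735  0.0909] circ [ 0.3251 -0.8712] 0.0351
top [571. 252.] 789 zt 0.0930 med [ 0.2786 -0.8199  0.0913] circ [ 0.2818 -0.8242] 0.0678
top [612. 257.] 272 zt 0.0813 med [ 0.2653 -0.9574  0.0819] circ [ 0.2661 -0.9491] 0.031
top [632. 269.] 207 zt 0.0921 med [ 0.2321 -0.9984  0.0904] circ [ 0.2313 -1.0036] 0.0317
top [613. 283.] 548 zt 0.0925 med [ 0.1887 -0.9471  0.0906] circ [ 0.1871 -0.9288] 0.0683
scene [420.  33.] 291 zt 0.5390 med [ 1.1975 -0.049   0.5389] circ [ 1.2178 -0.0415] 0.0442
scene [314. 192.] 260 zt 0.1075 med [0.5178 0.0249 0.1069] circ [0.5205 0.03  ] 0.0356
scene [381. 234.] 1057 zt 0.0999 med [ 0.3986 -0.2591  0.0975] circ [ 0.4201 -0.2582] 0.1172
scene [617. 325.] 2210 zt 0.0918 med [ 0.336  -0.7835  0.0909] circ [ 0.3769 -0.794 ] 0.1153
```

View pics/crop.png

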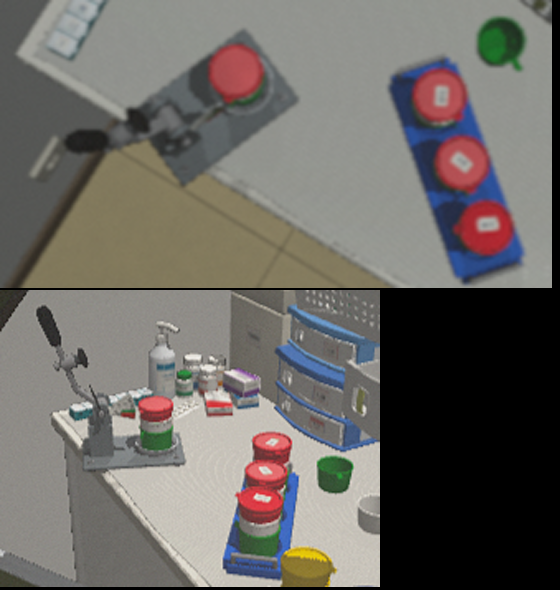

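The crop confirms it: the carrier stack at top pixel (362,170) has its lid top at 105 mm, the others at 97 mm. So the open stack is at about (0.499,-0.221) and the done stack at about (0.522,0.027). Next are the carrier and press frames.

```bash
cat >> h.py <<'E'
def rect(P,ok,lo,hi,box):
    x0,x1,y0,y1=box
    m=ok&(P[...,2]>lo)&(P[...,2]<hi)&(P[...,0]>x0)&(P[...,0]<x1)&(P[...,1]>y0)&(P[...,1]<y1)
    return P[m],m
E
python3 - <<'E'
from h import *
z=np.load("top.npz"); i,d=z["i"],z["d"]; P=cloud("top",d)
hsv=cv2.cvtColor(i,cv2.COLOR_RGB2HSV); h,s,v=cv2.split(hsv)
desk=(d>0)&(abs(P[...,2])<.006)
print("desk z",np.median(P[200:215,410:440,2]), P[215,395:440:10].round(3).tolist())
print(hsv[185,352],hsv[236,376],hsv[160,300])
bl=((h>100)&(h<130)&(s>120)).astype(np.uint8); bl[:150]=0;bl[250:]=0;bl[:,:335]=0;bl[:,405:]=0
p,Rm,t=cam("top")
def ray(px,zz):
    px=np.atleast_2d(px); c=np.c_[(px[:,0]-p["cx"])/p["fx"],(px[:,1]-p["cy"])/p["fy"],np.ones(len(px))]@Rm
    o=-Rm.T@t; return o+c*((zz-o[2])/c[:,2])[:,None]
q=np.argwhere(bl>0)[:,::-1]; w=ray(q,.018)
r=cv2.minAreaRect((w[:,:2]*1000).astype(np.float32)); print("carrier",r)
g,m=rect(P,(d>0)&(s<60),.009,.020,(.40,.62,-.05,.20)); mm=m.astype(np.uint8); mm=cv2.morphologyEx(mm,cv2.MORPH_OPEN,np.ones((3,3)))
g=P[mm>0]; r=cv2.minAreaRect((g[:,:2]*1000).astype(np.float32)); print("press base",r,cv2.boxPoints(r).round().tolist(),len(g))
g,m=rect(P,(d>0),.2,.35,(.30,.7,.03,.40)); print("grip",len(g),np.median(g,0),g.min(0),g.max(0))
dk=m&(v<70)&(P[...,1]<.4); 
if dk.sum(): print("dark", np.median(P[dk],0),np.argwhere(dk).mean(0))
z2=np.load("scene.npz"); P2=cloud("scene",z2["d"]); g,m=rect(P2,z2["d"]>0,.03,.35,(.3,.7,.04,.4)); m&=(z2["i"].max(2)<90)
print("scene lever"); 
for lo in np.arange(.06,.32,.02):
    k=m&(P2[...,2]>lo)&(P2[...,2]<lo+.02)
    if k.sum()>3: print(round(lo,2),k.sum(),np.median(P2[k],0).round(3))
print(get_state()["tool_pos"],R.from_quat(get_state()["eef_rot"]).as_matrix().round(3).tolist())
E
```

```text
desk z 0.0003000770012257392 [[0.378, -0.33, 0.005], [0.379, -0.361, 0.006], [0.381, -0.394, -0.004], [0.381, -0.423, 0.004], [0.382, -0.454, 0.003]]
[110 179 148] [110 168 120] [ 38   7 147]
carrier ((422.873046875, -249.62689208984375), (273.4040832519531, 89.74866485595703), 19.92656707763672)
press base ((495.14874267578125, 61.587913513183594), (119.78266906738281, 187.12261962890625), 38.72999954223633) [[390.0, 97.0], [507.0, -49.0], [600.0, 26.0], [483.0, 172.0]] 809
grip 3022 [0.56839931 0.3259427  0.27886938] [0.39555637 0.1119362  0.20004546] [0.69999628 0.39996832 0.34990428]
dark [0.41480238 0.15701617 0.26392163] [186.0209205  222.51882845]
scene lever
0.06 47 [0.441 0.1   0.071]
0.08 46 [0.44  0.094 0.088]
0.1 39 [0.44  0.091 0.11 ]
0.12 11 [0.436 0.096 0.128]
0.14 7 [0.429 0.099 0.149]
0.16 5 [0.425 0.145 0.173]
0.18 45 [0.428 0.135 0.191]
0.2 42 [0.434 0.121 0.209]
0.22 26 [0.411 0.155 0.234]
0.24 56 [0.406 0.156 0.25 ]
0.26 64 [0.403 0.162 0.27 ]
0.28 54 [0.4   0.166 0.289]
[ 0.16761787 -0.60157484  0.25670285] [[0.963, 0.269, -0.001], [0.269, -0.963, 0.001], [-0.0, -0.002, -1.0]]
```

Frames agree with the given sizes: base 187×120, measured stack centre within 1 mm of the nest, grip near the predicted rest point. Starting to move.

The rows are not in the units I measure in: shifts go in shares of 0.5 m and turns go in shares of pi/2 rad. I convert before sending: -0.27 m is -0.54, -0.24 m is -0.48, -1.15 rad is -0.7321.

```bash
cat > g.py <<'E'
import sys
from h import *
xp=np.array([-.626,.780,0]); yp=np.array([-.780,-.626,0]); nest=np.array([.5225,.0270,.014]); pocket=np.array([.5005,-.2208,.006])
PY,CY=38.75,-70.1  # tool-y yaw at press, carrier
def lever(th):
    a=.3-th; return nest*[1,1,0]+xp*(.1+.175*np.sin(a)+.03*np.cos(a))+[0,0,.105+.175*np.cos(a)-.03*np.sin(a)]
def d(pos,yaw):
    s=get_state(); T=R.from_quat(s["eef_rot"]); y=np.radians(yaw)
    Y=np.array([np.cos(y),np.sin(y),0]); Z=np.array([0,0,-1.]); M=np.c_[np.cross(Y,Z),Y,Z]
    print("t%.2f"%s["clock"],"at",s["tool_pos"].round(4),"d",(T.inv().apply(np.array(pos)-s["tool_pos"])).round(4),"rv",(T.inv()*R.from_matrix(M)).as_rotvec().round(4),"F",s["contact_force"].round(1),"op",round(s["opening"],3),"ff",round(s["finger_force"],1))
if __name__=="__main__":
    a=sys.argv[1:]; d([float(x) for x in a[:3]],float(a[3]))
E
echo '[[1,[0.02,-0.02,0],[0,0,-0.0318]],[1,[0.06,-0.06,0],[0,0,-0.0955]],[1,[0.12,-0.12,0],[0,0,-0.1719]],[1,[0.18,-0.18,0],[0,0,-0.2546]],[1,[0.24,-0.24,0],[0,0,-0.3374]],[1,[0.3,-0.3,0],[0,0,-0.4202]],[1,[0.36,-0.36,0],[0,0,-0.5029]],[1,[0.42,-0.42,0],[0,0,-0.5857]],[1,[0.48,-0.48,0],[0,0,-0.6685]],[1,[0.54,-0.54,0],[0,0,-0.7321]]]' > next.json && python3 -m handwheel next.json 20
python3 g.py 0.5225 0.027 0.25 38.75
```

```text
clock: 1.1
tool_pos: [0.3558, -0.268, 0.2573]
eef_rot: [0.756, 0.654, -0.0, -0.0]
contact_force: [0.5, -0.2, 0.6]
opening: 1.0
finger_force: 0.0
t1.10 at [ 0.3558 -0.268   0.2573] d [0.3159 0.1225 0.0073] rv [-2.000e-04 -1.000e-04 -8.209e-01] F [ 0.5 -0.2  0.6] op 1.0 ff 0.0
```

To row units: 0.316 m is 0.632, 0.3 m is 0.6, -0.82 rad is -0.522.

```bash
echo '[[1,[0.06,0.024,0],[0,0,-0.0637]],[1,[0.14,0.054,0],[0,0,-0.1273]],[1,[0.22,0.086,0],[0,0,-0.191]],[1,[0.3,0.116,0],[0,0,-0.2546]],[1,[0.38,0.148,0],[0,0,-0.3183]],[1,[0.46,0.178,0],[0,0,-0.382]],[1,[0.54,0.21,0],[0,0,-0.4456]],[1,[0.6,0.232,0],[0,0,-0.4966]],[1,[0.632,0.245,0],[0,0,-0.522]],[1,[0.632,0.245,0],[0,0,-0.522]]]' > next.json && python3 -m handwheel next.json
python3 g.py 0.5225 0.027 0.082 38.75
python3 - <<'E'
from h import *
i,d=snapshot("wrist"); save("w1",i); print(camera_params("wrist"))
i,d=snapshot("scene"); save("s1",i[100:300,200:460])
E
```

```text
clock: 2.1
tool_pos: [0.524, 0.0268, 0.2572]
eef_rot: [0.434, 0.901, 0.001, -0.0]
contact_force: [-0.3, -1.0, -1.3]
opening: 1.0
finger_force: 0.0
t2.10 at [0.524  0.0268 0.2572] d [ 0.0009 -0.0013  0.1752] rv [ 0.0012 -0.001  -0.0025] F [-0.3 -1.  -1.3] op 1.0 ff 0.0
{'fx': 309.70691628693146, 'fy': 309.70691628693146, 'cx': 321.2737212717187, 'cy': 197.08524705240418, 'rvec': array([-2.70840614, -0.94571629, -0.13324774]), 'tvec': array([-0.42474854, -0.33343936,  0.30498982])}
```

View pics/w1.png

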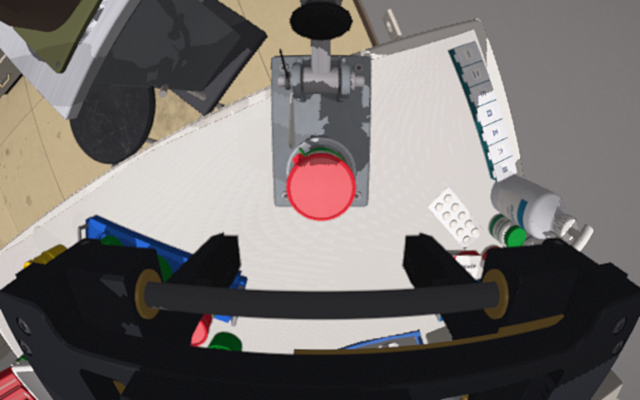

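The wrist view shows the lid at (321,186), centred laterally between the fingers and in line with the press. I cast its ray as a check, then descend part of the way.

To row units: 0.1 m is 0.2, 0.08 m is 0.16.

```bash
cat >> h.py <<'E'
def wray(u,v,zz,p=None):
    p=p or camera_params("wrist"); Rm=R.from_rotvec(p["rvec"]).as_matrix(); t=np.array(p["tvec"])
    a=np.array([(u-p["cx"])/p["fx"],(v-p["cy"])/p["fy"]]); r=np.hypot(*a); c=np.r_[a/r*np.sin(r),np.cos(r)]@Rm
    o=-Rm.T@t; return o+c*(zz-o[2])/c[2]
def wred(zz,name=None,box=(100,540,0,240)):
    p=camera_params("wrist"); i,d=snapshot("wrist")
    if name: save(name,i)
    h,s,v=cv2.split(cv2.cvtColor(i,cv2.COLOR_RGB2HSV)); m=(((h<8)|(h>172))&(s>110)&(v>90)).astype(np.uint8)
    k,l,st,c=cv2.connectedComponentsWithStats(m)
    for j in range(1,k):
        if st[j,4]<800: continue
        pts=np.argwhere(l==j)[:,::-1]; W=np.array([wray(u,v_,zz,p) for u,v_ in cv2.convexHull(pts.astype(np.int32))[:,0]])
        ce,r=cv2.minEnclosingCircle((W[:,:2]*1000).astype(np.float32)); print("lid",c[j].round(),st[j,4],np.round(ce,1),round(r,1))
E
python3 -c "
from h import *
wred(.106)"
echo '[[1,[0.001,-0.002,0.04],[0,0,0]],[1,[0.002,-0.0026,0.1],[0,0,0]],[1,[0.002,-0.0026,0.16],[0,0,0]],[1,[0.002,-0.0026,0.2],[0,0,0]],[1,[0.002,-0.0026,0.2],[0,0,0]]]' > next.json && python3 -m handwheel next.json
python3 g.py 0.5225 0.027 0.082 38.75
```

```text
lid [325. 184.] 3802 [521.7  27.7] 35.5
clock: 2.75
tool_pos: [0.5195, 0.0219, 0.1553]
eef_rot: [0.436, 0.9, -0.003, -0.002]
contact_force: [-1.0, -0.2, -0.8]
opening: 1.001
finger_force: 0.0
t2.75 at [0.5195 0.0219 0.1553] d [0.002  0.006  0.0733] rv [-0.0063 -0.0014 -0.0083] F [-1.  -0.2 -0.8] op 1.001 ff 0.0
```

```bash
echo '[[1,[0,0,0],[0,0,0]],[1,[0,0,0],[0,0,0]],[1,[0,0,0],[0,0,0]]]' > next.json && python3 -m handwheel next.json >/dev/null
python3 g.py 0.5225 0.027 0.082 38.75
```

```text
t3.05 at [0.5224 0.0245 0.1586] d [0.002  0.0014 0.0766] rv [ 0.0017  0.0013 -0.0061] F [-0.4 -0.4 -0.1] op 1.002 ff 0.0
```

To row units: 0.077 m is 0.154, 0.075 m is 0.15.

```bash
echo '[[1,[0.002,0.002,0.02],[0,0,0]],[1,[0.004,0.0028,0.05],[0,0,0]],[1,[0.004,0.0028,0.08],[0,0,0]],[1,[0.004,0.0028,0.11],[0,0,0]],[1,[0.004,0.0028,0.134],[0,0,0]],[1,[0.004,0.0028,0.15],[0,0,0]],[1,[0.004,0.0028,0.154],[0,0,0]],[1,[0.004,0.0028,0.154],[0,0,0]],[1,[0.004,0.0028,0.154],[0,0,0]]]' > next.json && python3 -m handwheel next.json >/dev/null
python3 g.py 0.5225 0.027 0.082 38.75
echo '[[0,[0,0,0],[0,0,0]],[0,[0,0,0],[0,0,0]],[0,[0,0,0],[0,0,0]],[0,[0,0,0],[0,0,0]],[0,[0,0,0],[0,0,0]],[0,[0,0,0],[0,0,0]],[0,[0,0,0],[0,0,0]],[0,[0,0,0],[0,0,0]]]' > next.json && python3 -m handwheel next.json 15
python3 g.py 0.5225 0.027 0.082 38.75
```

```text
t3.95 at [0.522  0.0273 0.0808] d [-0.0005  0.0002 -0.0012] rv [ 0.0008  0.0005 -0.0053] F [-0.4 -0.5  0.7] op 1.001 ff 0.0
clock: 4.75
tool_pos: [0.5217, 0.0273, 0.0805]
eef_rot: [0.435, 0.901, 0.0, 0.0]
contact_force: [0.1, -0.0, 2.8]
opening: 0.712
finger_force: 15.0
t4.75 at [0.5217 0.0273 0.0805] d [-0.0007  0.0004 -0.0015] rv [ 0.0001  0.0002 -0.0052] F [ 0.1 -0.   2.8] op 0.712 ff 15.0
```

To row units: -0.104 m is -0.208, -0.014 m is -0.028.

```bash
echo '[[0,[0,0,-0.01],[0,0,0]],[0,[0,0,-0.04],[0,0,0]],[0,[0,0,-0.08],[0,0,0]],[0,[0,0,-0.1],[0,0,0]],[0,[-0.04,-0.028,-0.1],[0,0,0]],[0,[-0.1,-0.07,-0.1],[0,0,0]],[0,[-0.16,-0.112,-0.1],[0,0,0]],[0,[-0.196,-0.138,-0.1],[0,0,0]],[0,[-0.208,-0.146,-0.1],[0,0,0]],[0,[-0.208,-0.146,-0.1],[0,0,0]]]' > next.json && python3 -m handwheel next.json
python3 g.py 0.53 -0.10 0.0675 38.75
```

```text
clock: 5.75
tool_pos: [0.5291, -0.1003, 0.1303]
eef_rot: [0.436, 0.9, 0.0, -0.0]
contact_force: [-0.0, 0.2, -0.6]
opening: 0.716
finger_force: 15.0
t5.75 at [ 0.5291 -0.1003  0.1303] d [-0.0004  0.0009  0.0628] rv [ 0.     -0.0002 -0.0073] F [-0.   0.2 -0.6] op 0.716 ff 15.0
```

To row units: 0.056 m is 0.112, 0.053 m is 0.106.

```bash
echo '[[0,[0,0,0.02],[0,0,0]],[0,[0,0,0.05],[0,0,0]],[0,[0,0,0.08],[0,0,0]],[0,[0,0,0.1],[0,0,0]],[0,[0,0,0.106],[0,0,0]],[0,[0,0,0.112],[0,0,0]],[0,[0,0,0.112],[0,0,0]]]' > next.json && python3 -m handwheel next.json
python3 g.py 0.53 -0.10 0.0675 38.75
```

```text
clock: 6.45
tool_pos: [0.5293, -0.0991, 0.0744]
eef_rot: [0.435, 0.901, 0.0, 0.0]
contact_force: [-0.1, -0.4, -1.0]
opening: 0.712
finger_force: 15.0
t6.45 at [ 0.5293 -0.0991  0.0744] d [-0.0011  0.      0.0069] rv [ 0.0002 -0.     -0.0046] F [-0.1 -0.4 -1. ] op 0.712 ff 15.0
```

To row units: 0.0075 m is 0.015, 0.0065 m is 0.013.

```bash
echo '[[0,[0,0,0.006],[0,0,0]],[0,[0,0,0.01],[0,0,0]],[0,[0,0,0.013],[0,0,0]],[0,[0,0,0.015],[0,0,0]],[0,[0,0,0.015],[0,0,0]]]' > next.json && python3 -m handwheel next.json
python3 g.py 0.53 -0.10 0.0675 38.75
```

```text
clock: 6.95
tool_pos: [0.5291, -0.0996, 0.0668]
eef_rot: [0.435, 0.9, -0.0, -0.0]
contact_force: [1.3, 0.1, 0.3]
opening: 0.715
finger_force: 15.0
t6.95 at [ 0.5291 -0.0996  0.0668] d [-0.0008  0.0004 -0.0007] rv [-0.0001  0.     -0.0053] F [1.3 0.1 0.3] op 0.715 ff 15.0
```

To row units: -0.13 m is -0.26, -0.12 m is -0.24.

```bash
echo '[[1,[0,0,0],[0,0,0]],[1,[0,0,0],[0,0,0]],[1,[0,0,0],[0,0,0]],[1,[0,0,0],[0,0,0]],[1,[0,0,-0.02],[0,0,0]],[1,[0,0,-0.07],[0,0,0]],[1,[0,0,-0.14],[0,0,0]],[1,[0,0,-0.2],[0,0,0]],[1,[0,0,-0.24],[0,0,0]],[1,[0,0,-0.26],[0,0,0]]]' > next.json && python3 -m handwheel next.json >/dev/null
echo '[[1,[0,0,0],[0,0,0.0318]],[1,[0,0,0],[0,0,0.0955]],[1,[0,0,0],[0,0,0.1783]],[1,[0,0,0],[0,0,0.2674]],[1,[0,0,0],[0,0,0.3565]],[1,[0,0,0],[0,0,0.4456]],[1,[0,0,0],[0,0,0.5348]],[1,[0,0,0],[0,0,0.6239]],[1,[0,0,0],[0,0,0.7003]],[1,[0,0,0],[0,0,0.7639]]]' > next.json && python3 -m handwheel next.json >/dev/null
python3 g.py 0.4988 -0.2212 0.16 -70.1
```

```text
t8.95 at [ 0.5287 -0.0994  0.1967] d [-0.12    0.0362  0.0367] rv [-0.0007  0.0008  0.6903] F [ 0.2 -0.2  0.3] op 1.0 ff 0.0
```

To row units: -0.12 m is -0.24, -0.105 m is -0.21, 0.69 rad is 0.4393.

```bash
echo '[[1,[-0.04,0.012,0],[0,0,0.0637]],[1,[-0.1,0.03,0],[0,0,0.1401]],[1,[-0.16,0.048,0],[0,0,0.2228]],[1,[-0.21,0.064,0],[0,0,0.3056]],[1,[-0.24,0.0724,0],[0,0,0.382]],[1,[-0.24,0.0724,0],[0,0,0.4265]],[1,[-0.24,0.0724,0],[0,0,0.4393]],[1,[-0.24,0.0724,0],[0,0,0.4393]],[1,[-0.24,0.0724,0],[0,0,0.4393]],[1,[-0.24,0.0724,0],[0,0,0.4393]]]' > next.json && python3 -m handwheel next.json >/dev/null
python3 g.py 0.4988 -0.2212 0.073 -70.1
python3 -c "
from h import *
wred(.105,'w2')"
```

```text
t9.95 at [ 0.5    -0.2209  0.1969] d [-1.200e-03 -1.000e-04  1.239e-01] rv [-0.0004 -0.      0.0062] F [-0.7  1.2  0.3] op 1.003 ff 0.0
lid [195. 115.] 4788 [ 531.9 -107.3] 33.1
lid [323. 205.] 5049 [ 501.1 -225.3] 36.0
lid [323. 275.] 1834 [ 434.5 -246.6] 30.2
```

View pics/w2.png

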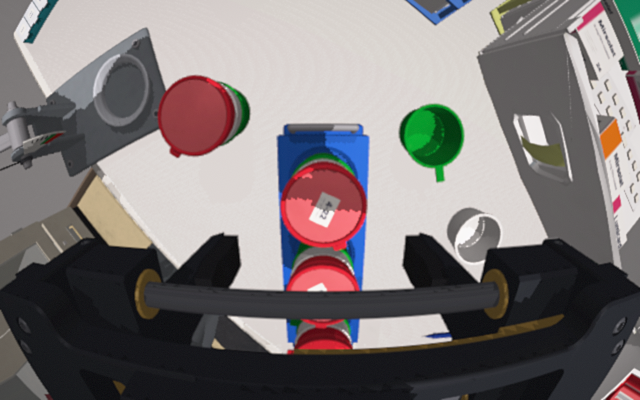

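The wrist view shows the open stack's lid at (323,205), centred between the fingers, the green cup clear at (432,135), and the done stack standing on the desk at (200,115). Descending and gripping.

To row units: 0.122 m is 0.244, 0.115 m is 0.23.

```bash
echo '[[1,[-0.002,0,0.02],[0,0,0]],[1,[-0.002,0,0.06],[0,0,0]],[1,[-0.002,0,0.1],[0,0,0]],[1,[-0.002,0,0.14],[0,0,0]],[1,[-0.002,0,0.18],[0,0,0]],[1,[-0.002,0,0.21],[0,0,0]],[1,[-0.002,0,0.23],[0,0,0]],[1,[-0.002,0,0.244],[0,0,0]],[1,[-0.002,0,0.244],[0,0,0]],[1,[-0.002,0,0.244],[0,0,0]]]' > next.json && python3 -m handwheel next.json >/dev/null
python3 g.py 0.4988 -0.2212 0.073 -70.1
echo '[[0,[0,0,0],[0,0,0]],[0,[0,0,0],[0,0,0]],[0,[0,0,0],[0,0,0]],[0,[0,0,0],[0,0,0]],[0,[0,0,0],[0,0,0]],[0,[0,0,0],[0,0,0]],[0,[0,0,0],[0,0,0]],[0,[0,0,0],[0,0,0]]]' > next.json && python3 -m handwheel next.json 15
python3 g.py 0.4988 -0.2212 0.073 -70.1
```

```text
t11.00 at [ 0.4992 -0.2219  0.0752] d [-0.0001 -0.0008  0.0022] rv [ 0.0004 -0.0005  0.0045] F [ 0.2  0.3 -0.6] op 1.0 ff 0.0
clock: 11.8
tool_pos: [0.4991, -0.2221, 0.0751]
eef_rot: [0.985, 0.175, 0.0, 0.0]
contact_force: [0.5, -0.4, 4.0]
opening: 0.68
finger_force: 15.0
t11.80 at [ 0.4991 -0.2221  0.0751] d [-0.     -0.0009  0.0021] rv [ 0.0006 -0.0004  0.0044] F [ 0.5 -0.4  4. ] op 0.68 ff 15.0
```

```bash
echo '[[0,[0,0,-0.008],[0,0,0]],[0,[0,0,-0.03],[0,0,0]],[0,[0,0,-0.06],[0,0,0]],[0,[0,0,-0.1],[0,0,0]],[0,[0,0,-0.14],[0,0,0]],[0,[0,0,-0.18],[0,0,0]],[0,[0,0,-0.22],[0,0,0]],[0,[0,0,-0.26],[0,0,0]],[0,[0,0,-0.28],[0,0,0]],[0,[0,0,-0.28],[0,0,0]]]' > next.json && python3 -m handwheel next.json >/dev/null
echo '[[0,[0,0,0],[0,0,-0.0318]],[0,[0,0,0],[0,0,-0.0955]],[0,[0,0,0],[0,0,-0.1783]],[0,[0,0,0],[0,0,-0.261]],[0,[0,0,0],[0,0,-0.3438]],[0,[0,0,0],[0,0,-0.4265]],[0,[0,0,0],[0,0,-0.5093]],[0,[0,0,0],[0,0,-0.5857]],[0,[0,0,0],[0,0,-0.6366]],[0,[0,0,0],[0,0,-0.6685]]]' > next.json && python3 -m handwheel next.json 
python3 g.py 0.5225 0.027 0.215 38.75
python3 -c "
from h import *
i,d=snapshot('scene'); save('s2',cv2.resize(i[130:310,250:490],None,fx=2,fy=2))"
```

```text
clock: 13.8
tool_pos: [0.4981, -0.2216, 0.2137]
eef_rot: [0.763, 0.646, -0.0, -0.001]
contact_force: [-0.4, -0.3, -0.4]
opening: 0.68
finger_force: 15.0
t13.80 at [ 0.4981 -0.2216  0.2137] d [ 0.2492 -0.017  -0.001 ] rv [-0.0018 -0.0016 -0.8424] F [-0.4 -0.3 -0.4] op 0.68 ff 15.0
```

View pics/s2.png

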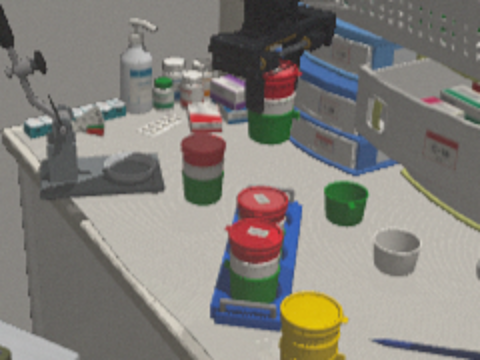

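The scene crop shows the open stack whole and upright in the gripper (270,105 in the crop), the done stack on the desk (203,170), and the nest empty. Moving to the nest.

To row units: 0.249 m is 0.498, 0.235 m is 0.47, -0.842 rad is -0.536.

```bash
echo '[[0,[0.02,-0.002,0],[0,0,-0.0318]],[0,[0.06,-0.004,0],[0,0,-0.0955]],[0,[0.12,-0.008,0],[0,0,-0.1719]],[0,[0.2,-0.014,0],[0,0,-0.2546]],[0,[0.28,-0.02,0],[0,0,-0.331]],[0,[0.36,-0.024,0],[0,0,-0.4074]],[0,[0.42,-0.028,0],[0,0,-0.4711]],[0,[0.47,-0.032,0],[0,0,-0.5157]],[0,[0.498,-0.034,0],[0,0,-0.536]],[0,[0.498,-0.034,0],[0,0,-0.536]]]' > next.json && python3 -m handwheel next.json >/dev/null
echo '[[0,[0,0,0],[0,0,0]],[0,[0,0,0.02],[0,0,0]],[0,[0,0,0.06],[0,0,0]],[0,[0,0,0.1],[0,0,0]],[0,[0,0,0.14],[0,0,0]],[0,[0,0,0.16],[0,0,0]],[0,[0,0,0.16],[0,0,0]],[0,[0,0,0.16],[0,0,0]]]' > next.json && python3 -m handwheel next.json 
python3 g.py 0.5222 0.0273 0.083 38.75
```

```text
clock: 15.65
tool_pos: [0.5242, 0.0261, 0.1351]
eef_rot: [0.434, 0.901, -0.0, 0.0]
contact_force: [0.7, 0.0, -0.2]
opening: 0.678
finger_force: 15.0
t15.65 at [0.5242 0.0261 0.1351] d [ 0.0022 -0.0008  0.0521] rv [ 0.      0.0003 -0.0041] F [ 0.7  0.  -0.2] op 0.678 ff 15.0
```

To row units: 0.0525 m is 0.105, 0.052 m is 0.104.

```bash
echo '[[0,[0.002,0,0.016],[0,0,0]],[0,[0.004,-0.002,0.04],[0,0,0]],[0,[0.004,-0.002,0.064],[0,0,0]],[0,[0.004,-0.002,0.08],[0,0,0]],[0,[0.004,-0.002,0.088],[0,0,0]],[0,[0.004,-0.002,0.094],[0,0,0]],[0,[0.004,-0.002,0.1],[0,0,0]],[0,[0.004,-0.002,0.104],[0,0,0]],[0,[0.004,-0.002,0.105],[0,0,0]]]' > next.json && python3 -m handwheel next.json 
python3 g.py 0.5222 0.0273 0.083 38.75
```

```text
clock: 16.55
tool_pos: [0.5224, 0.0275, 0.083]
eef_rot: [0.434, 0.901, 0.0, 0.001]
contact_force: [-0.7, -0.0, 7.4]
opening: 0.682
finger_force: 15.0
t16.55 at [0.5224 0.0275 0.083 ] d [-0.     -0.0003  0.    ] rv [ 0.0007  0.001  -0.0033] F [-0.7 -0.   7.4] op 0.682 ff 15.0
```

To row units: -0.13 m is -0.26, -0.12 m is -0.24.

```bash
echo '[[1,[0,0,0],[0,0,0]],[1,[0,0,0],[0,0,0]],[1,[0,0,0],[0,0,0]],[1,[0,0,0],[0,0,0]],[1,[0,0,-0.02],[0,0,0]],[1,[0,0,-0.07],[0,0,0]],[1,[0,0,-0.13],[0,0,0]],[1,[0,0,-0.19],[0,0,0]],[1,[0,0,-0.24],[0,0,0]],[1,[0,0,-0.26],[0,0,0]]]' > next.json && python3 -m handwheel next.json >/dev/null
echo '[[1,[-0.02,-0.014,0],[0,0,0.0318]],[1,[-0.06,-0.042,0],[0,0,0.0955]],[1,[-0.1,-0.07,0],[0,0,0.1783]],[1,[-0.14,-0.098,0],[0,0,0.2674]],[1,[-0.17,-0.12,0],[0,0,0.3565]],[1,[-0.19,-0.134,0],[0,0,0.4456]],[1,[-0.2,-0.14,0],[0,0,0.5348]],[1,[-0.2,-0.14,0],[0,0,0.6239]],[1,[-0.2,-0.14,0],[0,0,0.713]],[1,[-0.2,-0.14,0],[0,0,0.8021]]]' > next.json && python3 -m handwheel next.json 
python3 g.py 0.5291 -0.0996 0.16 -70.1
```

```text
clock: 18.55
tool_pos: [0.5284, -0.0959, 0.2109]
eef_rot: [0.884, 0.468, -0.002, -0.0]
contact_force: [0.0, 1.2, 0.1]
opening: 0.999
finger_force: 0.0
t18.55 at [ 0.5284 -0.0959  0.2109] d [-0.0026  0.0028  0.0509] rv [-0.0011  0.003   0.6274] F [0.  1.2 0.1] op 0.999 ff 0.0
```

To row units: 0.05 m is 0.1, 0.045 m is 0.09, 0.627 rad is 0.3992.

```bash
echo '[[1,[-0.002,0.002,0.02],[0,0,0.0891]],[1,[-0.0052,0.0056,0.04],[0,0,0.1783]],[1,[-0.0052,0.0056,0.06],[0,0,0.2674]],[1,[-0.0052,0.0056,0.08],[0,0,0.3501]],[1,[-0.0052,0.0056,0.09],[0,0,0.3883]],[1,[-0.0052,0.0056,0.1],[0,0,0.3992]],[1,[-0.0052,0.0056,0.1],[0,0,0.3992]],[1,[-0.0052,0.0056,0.1],[0,0,0.3992]]]' > next.json && python3 -m handwheel next.json >/dev/null
python3 g.py 0.5291 -0.0996 0.0668 -70.1
python3 -c "
from h import *
wred(.092)
i,d=snapshot('scene'); P=cloud('scene',d); g=i[...,0].astype(int)-i[...,1]
m=(g>80)&(abs(P[...,0]-.5225)<.05)&(abs(P[...,1]-.027)<.05)&(d>0); q=P[m]; print(len(q),np.percentile(q[:,2],[50,90,97]),np.median(q[q[:,2]>np.percentile(q[:,2],60)],0))
i,d=snapshot('top'); P=cloud('top',d); m=(i[...,0].astype(int)-i[...,1]>80)&(abs(P[...,0]-.5225)<.06)&(abs(P[...,1]-.027)<.06)&(P[...,2]>.08); q=P[m]; print(len(q),np.median(q,0),cv2.minEnclosingCircle(q[:,:2].astype(np.float32)) if len(q) else 0)"
```

```text
t19.35 at [ 0.5302 -0.0985  0.162 ] d [-0.0013  0.0006  0.0952] rv [-0.      0.0009  0.0096] F [-0.3  0.6  0.5] op 1.003 ff 0.0
lid [143. 170.] 5754 [516.3  36.9] 42.9
lid [324. 214.] 6758 [530.7 -98.3] 35.0
6 [0.10500367 0.11405525 0.11466897] [0.49250607 0.04147069 0.11405525]
0 [nan nan nan] 0
  return _methods._mean(a, axis=axis, dtype=dtype,
  ret = um.true_divide(
```

Stack at B is confirmed (530.7, -98.3). Descending and gripping.

```bash
echo '[[1,[-0.002,0,0.02],[0,0,0]],[1,[-0.002,0,0.05],[0,0,0]],[1,[-0.002,0,0.09],[0,0,0]],[1,[-0.002,0,0.13],[0,0,0]],[1,[-0.002,0,0.16],[0,0,0]],[1,[-0.002,0,0.18],[0,0,0]],[1,[-0.002,0,0.188],[0,0,0]],[1,[-0.002,0,0.188],[0,0,0]],[1,[-0.002,0,0.188],[0,0,0]]]' > next.json && python3 -m handwheel next.json >/dev/null
echo '[[0,[0,0,0],[0,0,0]],[0,[0,0,0],[0,0,0]],[0,[0,0,0],[0,0,0]],[0,[0,0,0],[0,0,0]],[0,[0,0,0],[0,0,0]],[0,[0,0,0],[0,0,0]],[0,[0,0,0],[0,0,0]]]' > next.json && python3 -m handwheel next.json 15
python3 g.py 0.5005 -0.2208 0.16 -70.1
```

```text
clock: 21.1
tool_pos: [0.5298, -0.0986, 0.0686]
eef_rot: [0.984, 0.177, 0.0, 0.0]
contact_force: [0.2, -0.7, 2.4]
opening: 0.706
finger_force: 15.0
t21.10 at [ 0.5298 -0.0986  0.0686] d [-0.0701  0.1043 -0.0914] rv [ 0.0005 -0.0005  0.0094] F [ 0.2 -0.7  2.4] op 0.706 ff 15.0
```

To row units: 0.1043 m is 0.2086, -0.0701 m is -0.1402, 0.009 rad is 0.0057.

```bash
echo '[[0,[0,0,-0.01],[0,0,0]],[0,[0,0,-0.04],[0,0,0]],[0,[0,0,-0.09],[0,0,0]],[0,[0,0,-0.12],[0,0,0]],[0,[-0.028,0.042,-0.12],[0,0,0.0057]],[0,[-0.064,0.094,-0.12],[0,0,0.0057]],[0,[-0.1,0.148,-0.12],[0,0,0.0057]],[0,[-0.128,0.19,-0.12],[0,0,0.0057]],[0,[-0.1402,0.2086,-0.12],[0,0,0.0057]],[0,[-0.1402,0.2086,-0.12],[0,0,0.0057]]]' > next.json && python3 -m handwheel next.json >/dev/null
echo '[[0,[0,0,0.01],[0,0,0]],[0,[0,0,0.024],[0,0,0]],[0,[0,0,0.04],[0,0,0]],[0,[0,0,0.04],[0,0,0]],[0,[0,0,0.04],[0,0,0]]]' > next.json && python3 -m handwheel next.json >/dev/null
python3 g.py 0.5005 -0.2208 0.0746 -70.1
```

```text
t22.60 at [ 0.5003 -0.22    0.1079] d [-0.      0.0009  0.0333] rv [-0.0007  0.0007  0.0015] F [ 0.4 -0.1 -0.9] op 0.706 ff 14.9
```

To row units: 0.0338 m is 0.0676, 0.033 m is 0.066.

```bash
echo '[[0,[0,0.0018,0.012],[0,0,0]],[0,[0,0.0018,0.028],[0,0,0]],[0,[0,0.0018,0.042],[0,0,0]],[0,[0,0.0018,0.052],[0,0,0]],[0,[0,0.0018,0.058],[0,0,0]],[0,[0,0.0018,0.062],[0,0,0]],[0,[0,0.0018,0.066],[0,0,0]],[0,[0,0.0018,0.0676],[0,0,0]],[0,[0,0.0018,0.0676],[0,0,0]]]' > next.json && python3 -m handwheel next.json 
python3 g.py 0.5005 -0.2208 0.0746 -70.1
```

```text
clock: 23.5
tool_pos: [0.5007, -0.2216, 0.0747]
eef_rot: [0.985, 0.173, 0.0, 0.0]
contact_force: [-0.6, 1.5, -0.7]
opening: 0.705
finger_force: 14.9
t23.50 at [ 0.5007 -0.2216  0.0747] d [ 0.0001 -0.0008  0.0001] rv [ 0.0002 -0.0002  0.0004] F [-0.6  1.5 -0.7] op 0.705 ff 14.9
```

To row units: -0.09 m is -0.18, -0.06 m is -0.12.

```bash
echo '[[0,[0,0,0.0016],[0,0,0]],[0,[0,0,0.0026],[0,0,0]],[1,[0,0,0.0026],[0,0,0]],[1,[0,0,0.0026],[0,0,0]],[1,[0,0,0.0026],[0,0,0]],[1,[0,0,0.002],[0,0,0]],[1,[0,0,-0.02],[0,0,0]],[1,[0,0,-0.06],[0,0,0]],[1,[0,0,-0.12],[0,0,0]],[1,[0,0,-0.18],[0,0,0]]]' > next.json && python3 -m handwheel next.json >/dev/null
echo '[[1,[0,0,-0.06],[0,0,-0.0318]],[1,[0,0,-0.12],[0,0,-0.0955]],[1,[0,0,-0.18],[0,0,-0.1783]],[1,[0,0,-0.22],[0,0,-0.2674]],[1,[0,0,-0.26],[0,0,-0.3565]],[1,[0,0,-0.3],[0,0,-0.4456]],[1,[0,0,-0.32],[0,0,-0.5348]],[1,[0,0,-0.32],[0,0,-0.6239]],[1,[0,0,-0.32],[0,0,-0.713]],[1,[0,0,-0.32],[0,0,-0.8021]]]' > next.json && python3 -m handwheel next.json 
python3 - <<'E'
from g import *
for th in (0,.3,.6,.9,1.2,1.5,1.7,1.87): print(th,lever(th).round(4))
d(lever(0)+[0,0,.1],PY)
i,dd=snapshot("scene"); i2,d2=snapshot("wrist")
o=np.zeros((590,640,3),np.uint8); a=cv2.resize(i[120:310,240:460],None,fx=1,fy=1); o[:190,:220]=a; o[190:]=i2; save("both",o)
E
```

```text
clock: 25.5
tool_pos: [0.5002, -0.2216, 0.3254]
eef_rot: [0.692, 0.722, -0.0, 0.0]
contact_force: [0.0, -0.7, 0.2]
opening: 1.006
finger_force: 0.0
0 [0.4096 0.1677 0.2633]
0.3 [0.4411 0.1284 0.28  ]
0.6 [0.4743 0.087  0.281 ]
0.9 [0.5063 0.0472 0.2664]
1.2 [0.534  0.0126 0.2373]
1.5 [ 0.5552 -0.0137  0.1964]
1.7 [ 0.5647 -0.0255  0.1643]
1.87 [ 0.5694 -0.0315  0.1351]
t25.50 at [ 0.5002 -0.2216  0.3254] d [ 0.3928 -0.0739 -0.0383] rv [-2.000e-04  1.000e-03 -6.338e-01] F [ 0.  -0.7  0.2] op 1.006 ff 0.0
```

View pics/both.png

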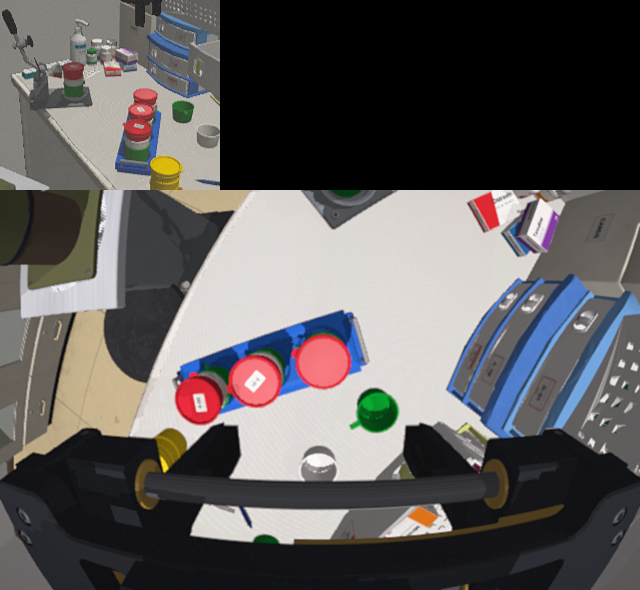

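The views show the open stack in the nest (crop 73,80), the done stack in its pocket (wrist 323,360), the other stacks and cups undisturbed. Now the lever.

The rows are not in the units I measure in: shifts go in shares of 0.5 m and turns go in shares of pi/2 rad. I convert before sending: 0.33 m is 0.66, 0.31 m is 0.62, -0.634 rad is -0.4036.

```bash
echo '[[1,[0.02,-0.004,-0.01],[0,0,-0.0191]],[1,[0.08,-0.016,-0.03],[0,0,-0.0509]],[1,[0.16,-0.03,-0.05],[0,0,-0.0955]],[1,[0.24,-0.046,-0.07],[0,0,-0.1401]],[1,[0.32,-0.06,-0.084],[0,0,-0.1846]],[1,[0.4,-0.076,-0.084],[0,0,-0.2292]],[1,[0.48,-0.09,-0.084],[0,0,-0.2737]],[1,[0.56,-0.106,-0.084],[0,0,-0.3183]],[1,[0.62,-0.116,-0.084],[0,0,-0.3565]],[1,[0.66,-0.124,-0.084],[0,0,-0.4036]]]' > next.json && python3 -m handwheel next.json >/dev/null
echo '[[1,[0,0,0],[0,0,0]],[1,[0,0,0],[0,0,0]],[1,[0,0,0],[0,0,0]]]' > next.json && python3 -m handwheel next.json 
python3 - <<'E'
from g import *
d(lever(0)+[0,0,.1],PY)
p=camera_params("wrist"); i,dd=snapshot("wrist"); save("w4",i)
i,dd=snapshot("scene"); P=cloud("scene",dd); m=(i.max(2)<80)&(dd>0)&(P[...,2]>.22)&(P[...,2]<.305)&(P[...,0]>.36)&(P[...,0]<.45)&(P[...,1]>.12)&(P[...,1]<.21)
q=P[m]; print(len(q),np.median(q,0),q.min(0),q.max(0))
E
```

```text
clock: 26.9
tool_pos: [0.4266, 0.1046, 0.3666]
eef_rot: [0.436, 0.9, -0.001, 0.0]
contact_force: [0.1, 0.5, 0.0]
opening: 0.999
finger_force: 0.0
t26.90 at [0.4266 0.1046 0.3666] d [0.0601 0.0257 0.0032] rv [-0.0009  0.0009 -0.0089] F [0.1 0.5 0. ] op 0.999 ff 0.0
207 [0.40497243 0.1604723  0.26561074] [0.39302001 0.14833523 0.22019707] [0.42117011 0.17991015 0.29897096]
```

View pics/w4.png

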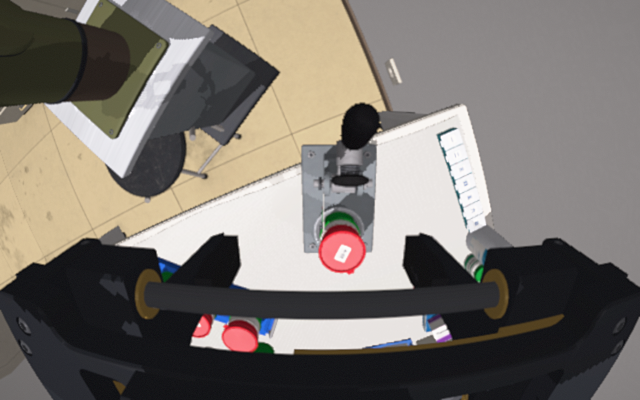

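To row units: 0.06 m is 0.12, 0.056 m is 0.112, -0.009 rad is -0.0057.

```bash
python3 -c "
from g import *
for u,v,z in((361,110,.297),(361,123,.28),(358,137,.25)): print(wray(u,v,z).round(4))"
echo '[[1,[0.02,0.01,0],[0,0,0]],[1,[0.06,0.026,0],[0,0,0]],[1,[0.09,0.04,0],[0,0,0]],[1,[0.112,0.0514,0],[0,0,-0.0057]],[1,[0.12,0.0514,0],[0,0,-0.0057]],[1,[0.12,0.0514,0],[0,0,-0.0057]],[1,[0.12,0.0514,0],[0,0,-0.0057]]]' > next.json && python3 -m handwheel next.json >/dev/null
python3 -c "
from g import *
d(lever(0),PY)
p=camera_params('wrist');i,dd=snapshot('wrist');m=(i.max(2)<60).astype(np.uint8);m[220:]=0;m[:,:240]=0;m[:,440:]=0
k,l,st,c=cv2.connectedComponentsWithStats(m)
for j in range(1,k):
  if st[j,4]>300: print(st[j],c[j],wray(*c[j],.275,p).round(4))
"
```

```text
[0.4024 0.1768 0.297 ]
[0.4098 0.171  0.28  ]
[0.4189 0.1621 0.25  ]
t27.70 at [0.4094 0.1682 0.3664] d [-4.000e-04 -1.000e-04  1.031e-01] rv [-0.0007  0.0006  0.0026] F [-0.5  0.   0.3] op 1.002 ff 0.0
[240  63  33  68 827] [252.2382104   89.08948005] [0.3167 0.2056 0.275 ]
[306 189  35  31 906] [322.68432671 205.23730684] [0.4098 0.1701 0.275 ]
```

To row units: 0.099 m is 0.198, 0.094 m is 0.188.

```bash
echo '[[1,[0,0,0.02],[0,0,0]],[1,[0,0,0.06],[0,0,0]],[1,[0,0,0.1],[0,0,0]],[1,[0,0,0.14],[0,0,0]],[1,[0,0,0.17],[0,0,0]],[1,[0,0,0.188],[0,0,0]],[1,[0,0,0.198],[0,0,0]],[1,[0,0,0.198],[0,0,0]],[1,[0,0,0.198],[0,0,0]]]' > next.json && python3 -m handwheel next.json >/dev/null
python3 -c "
from g import *
d(lever(0),PY)"
echo '[[0,[0,0,0],[0,0,0]],[0,[0,0,0],[0,0,0]],[0,[0,0,0],[0,0,0]],[0,[0,0,0],[0,0,0]],[0,[0,0,0],[0,0,0]],[0,[0,0,0],[0,0,0]],[0,[0,0,0],[0,0,0]],[0,[0,0,0],[0,0,0]],[0,[0,0,0],[0,0,0]],[0,[0,0,0],[0,0,0]]]' > next.json && python3 -m handwheel next.json 20
python3 -c "
from g import *
d(lever(0.15),PY)
s=get_state()['tool_pos'];y=np.array([.78,.626,0]);print((s-nest)@y)"
```

```text
t28.65 at [0.4095 0.1691 0.268 ] d [-0.0011 -0.0009  0.0046] rv [0.0008 0.0002 0.0035] F [-0.3  0.6 -0.6] op 1.002 ff 0.0
clock: 29.65
tool_pos: [0.4098, 0.1693, 0.2677]
eef_rot: [0.431, 0.902, 0.001, 0.0]
contact_force: [1.7, 0.6, -1.2]
opening: 0.272
finger_force: 20.0
t29.65 at [0.4098 0.1693 0.2677] d [-0.0257 -0.0012 -0.0059] rv [ 0.0012 -0.0001  0.0036] F [ 1.7  0.6 -1.2] op 0.272 ff 20.0
0.001143433415104686
```

```bash
python3 -c "
import numpy as np
f=lambda t:np.array([.1795*np.sin(.3-t)+.03*np.cos(.3-t),-(.1795*np.cos(.3-t)-.03*np.sin(.3-t))])
for t in np.r_[.05:.76:.1,.8,.9:1.61:.1]: print(round(t,2),(f(t)-f(0)).round(4),(f(t)-f(.8)).round(4))"
```

```text
0.05 [-0.0082 -0.0039] [0.1332 0.0054]
0.15 [-0.0252 -0.0104] [ 0.1162 -0.0011]
0.25 [-0.0428 -0.0152] [ 0.0987 -0.0059]
0.35 [-0.0607 -0.0182] [ 0.0807 -0.0089]
0.45 [-0.0789 -0.0194] [ 0.0626 -0.0101]
0.55 [-0.097  -0.0187] [ 0.0444 -0.0094]
0.65 [-0.1151 -0.0163] [ 0.0264 -0.007 ]
0.75 [-0.1328 -0.0121] [ 0.0087 -0.0028]
0.8 [-0.1414 -0.0093] [0. 0.]
0.9 [-0.1583 -0.0025] [-0.0169  0.0068]
1.0 [-0.1744  0.006 ] [-0.033   0.0153]
1.1 [-0.1896  0.016 ] [-0.0481  0.0253]
1.2 [-0.2037  0.0275] [-0.0622  0.0368]
1.3 [-0.2165  0.0404] [-0.0751  0.0497]
1.4 [-0.2281  0.0545] [-0.0866  0.0638]
1.5 [-0.2381  0.0696] [-0.0967  0.0789]
1.6 [-0.2466  0.0857] [-0.1052  0.095 ]
```

To row units: -0.1414 m is -0.2828, -0.1328 m is -0.2656.

```bash
echo '[[0,[-0.0164,-0.002,-0.0078],[0,0,0]],[0,[-0.0504,-0.002,-0.0208],[0,0,0]],[0,[-0.0856,-0.002,-0.0304],[0,0,0]],[0,[-0.1214,-0.002,-0.0364],[0,0,0]],[0,[-0.1578,-0.002,-0.0388],[0,0,0]],[0,[-0.194,-0.002,-0.0374],[0,0,0]],[0,[-0.2302,-0.002,-0.0326],[0,0,0]],[0,[-0.2656,-0.002,-0.0242],[0,0,0]],[0,[-0.2828,-0.002,-0.0186],[0,0,0]],[0,[-0.2828,-0.002,-0.0186],[0,0,0]]]' > next.json && python3 -m handwheel next.json
python3 -c "
from g import *
d(lever(0.8),PY)"
```

```text
clock: 30.65
tool_pos: [0.4985, 0.0581, 0.2767]
eef_rot: [0.432, 0.902, 0.001, 0.0]
contact_force: [1.2, 3.9, 1.7]
opening: 0.274
finger_force: 20.0
t30.65 at [0.4985 0.0581 0.2767] d [ 0.0031 -0.0008  0.0038] rv [ 0.0016 -0.0003  0.0021] F [1.2 3.9 1.7] op 0.274 ff 20.0
```

To row units: -0.0967 m is -0.1934, -0.0866 m is -0.1732.

```bash
cat >> g.py <<'E'
def th():
    s=get_state(); r=s["tool_pos"]-nest*[1,1,0]; x=r@xp-.1; z=s["tool_pos"][2]-.105
    rr=np.hypot(x,z); L=np.sqrt(rr**2-.03**2); ph=np.arctan2(x,z)-np.arctan2(.03,L)
    print("theta %.4f r %.4f y %.4f"%(.3-ph,rr,r@yp),"F",s["contact_force"].round(1),"z",s["tool_pos"][2].round(4),"t",s["clock"])
E
echo '[[0,[-0.0174,0,0.006],[0,0,0]],[0,[-0.0338,0,0.0136],[0,0,0]],[0,[-0.066,0,0.0306],[0,0,0]],[0,[-0.0962,0,0.0506],[0,0,0]],[0,[-0.1244,0,0.0736],[0,0,0]],[0,[-0.1502,0,0.0994],[0,0,0]],[0,[-0.1732,0,0.1276],[0,0,0]],[0,[-0.1934,0,0.1578],[0,0,0]],[0,[-0.1934,0,0.1578],[0,0,0]],[0,[-0.1934,0,0.1578],[0,0,0]]]' > next.json && python3 -m handwheel next.json >/dev/null
python3 -c "
from g import *
th()
f=lambda t:np.array([.1795*np.sin(.3-t)+.03*np.cos(.3-t),-(.1795*np.cos(.3-t)-.03*np.sin(.3-t))])
for t in (1.55,1.6,1.65,1.7,1.75,1.8,1.84,1.87): print(t,(f(t)-f(1.5)).round(4))"
```

```text
theta 1.5074 r 0.1814 y -0.0005 F [0.5 5.7 0.9] z 0.1966 t 31.65
1.55 [-0.0045  0.0079]
1.6 [-0.0085  0.0161]
1.65 [-0.0121  0.0244]
1.7 [-0.0154  0.0329]
1.75 [-0.0181  0.0416]
1.8 [-0.0205  0.0504]
1.84 [-0.0221  0.0575]
1.87 [-0.023   0.0629]
```

To row units: 0.0575 m is 0.115, 0.0504 m is 0.1008.

```bash
echo '[[0,[-0.009,0,0.0158],[0,0,0]],[0,[-0.017,0,0.0322],[0,0,0]],[0,[-0.0242,0,0.0488],[0,0,0]],[0,[-0.0308,0,0.0658],[0,0,0]],[0,[-0.0362,0,0.0832],[0,0,0]],[0,[-0.041,0,0.1008],[0,0,0]],[0,[-0.0442,0,0.115],[0,0,0]],[0,[-0.0442,0,0.115],[0,0,0]],[0,[-0.0442,0,0.115],[0,0,0]],[0,[-0.0442,0,0.115],[0,0,0]]]' > next.json && python3 -m handwheel next.json >/dev/null
python3 -c "
from g import *
th(); d(lever(1.87),PY)
i,dd=snapshot('scene'); i2,_=snapshot('wrist')
a=cv2.resize(i[140:250,225:375],None,fx=3,fy=3,interpolation=2); b=i2[0:250,160:480]
o=np.zeros((590,450,3),np.uint8); o[:330]=a; o[335:585,:320]=b; save('lev',o)"
```

```text
theta 1.8419 r 0.1810 y -0.0005 F [-1.7  6.1  6.4] z 0.1402 t 32.65
t32.65 at [ 0.5714 -0.0332  0.1402] d [ 0.0026 -0.0005  0.005 ] rv [-0.0005 -0.002   0.0052] F [-1.7  6.1  6.4] op 0.273 ff 19.2
```

View pics/lev.png

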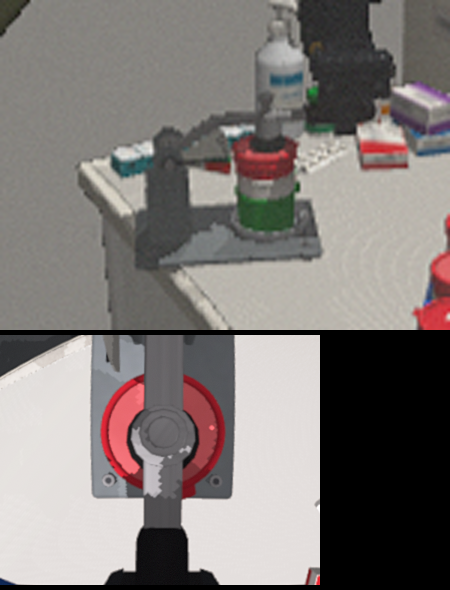

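The crops show the foot on the lid with the lever nearly level, θ about 1.84 by kinematics. Moving to mid-band, then checking level and lid height by wrist depth.

To row units: 0.0052 m is 0.0104, 0.0035 m is 0.007.

```bash
echo '[[0,[-0.0006,0,0.003],[0,0,0]],[0,[-0.0016,0,0.007],[0,0,0]],[0,[-0.002,0,0.0104],[0,0,0]],[0,[-0.002,0,0.0104],[0,0,0]],[0,[-0.002,0,0.0104],[0,0,0]],[0,[-0.002,0,0.0104],[0,0,0]]]' > next.json && python3 -m handwheel next.json 25 >/dev/null
python3 - <<'E'
from g import *
th()
p=camera_params("wrist"); Rm=R.from_rotvec(p["rvec"]).as_matrix(); t=np.array(p["tvec"]); i,dd=snapshot("wrist")
v,u=np.mgrid[:400,:640]; a=np.stack([(u-p["cx"])/p["fx"],(v-p["cy"])/p["fy"]],-1); r=np.linalg.norm(a,axis=-1)+1e-9
c=np.dstack([a/r[...,None]*np.tan(r)[...,None],np.ones_like(r)])*dd[...,None]; W=(c-t)@Rm-nest*[1,1,0]
X=W@xp; Y=W@yp; Z=W[...,2]; ok=dd>0
g=i[...,0].astype(int)-i[...,1]
m=ok&(g>60)&(np.hypot(X,Y)<.034)&(Z>.08)&(Z<.13); print("lid",m.sum(),np.percentile(Z[m],[10,50,90]).round(4))
for x in np.arange(-.05,.06,.01):
    k=ok&(abs(X-x)<.005)&(abs(Y)<.005)&(Z>.09)&(Z<.2)
    if k.sum()>5: print(round(x,2),k.sum(),np.median(Z[k]).round(4))
th()
E
```

```text
theta 1.8697 r 0.1810 y -0.0005 F [-3.   5.4  7.6] z 0.1352 t 33.35
lid 6084 [0.1039 0.1051 0.1072]
-0.05 1251 0.1952
-0.04 655 0.1413
-0.03 576 0.1404
-0.02 615 0.1404
-0.01 733 0.1624
0.0 896 0.164
0.01 484 0.1407
0.02 617 0.1406
0.03 596 0.1406
0.04 237 0.1406
theta 1.8697 r 0.1810 y -0.0005 F [-2.6  6.2  7.8] z 0.1352 t 33.4
```

The lever arm is flat at 140.5 mm along its length, so level. The lid top is at about 104–105 mm (home), and the grip carries about 8 N as specified. Settling, checking and handing in.

```bash
echo '[[0,[0,0,0],[0,0,0]],[0,[0,0,0],[0,0,0]],[0,[0,0,0],[0,0,0]],[0,[0,0,0],[0,0,0]],[0,[0,0,0],[0,0,0]]]' > next.json && python3 -m handwheel next.json >/dev/null
python3 -c "
from g import *
th(); print(finish_job())"
```

```text
theta 1.8696 r 0.1810 y -0.0005 F [-1.8  5.8  8.7] z 0.1352 t 33.9
the job is handed in; nothing more can be done
None
```

The job is handed in at about 34 s: the finished stack is in the carrier pocket, the unfinished one is in the press nest with its lid pressed home, and the gripper is holding the lever level in the green band (about 1.87 rad).

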